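# Sniff the gasket seam of a gas manifold block

## Task

Leak-check the longer aluminium block, the one with the brass hose fitting: take the sniffer probe from its holder and guide its tip slowly (about 3 cm a second) along the whole dark seam on top, from the hose-fitting end to the far end, a few millimetres above it and without pressing on the block. Then hang the probe back in its holder, fully seated and upright. Leave the glass flask standing where it is.

Things in the scene. Friction and masses are not known exactly. Their poses are not given: they have to be found in the camera images.
- probe: Sniffer probe, 145 mm long, 0.12 kg, hung tip down in its holder. From the tip up: pointed steel shaft 10 mm in diameter, 75 mm long; black guard disc 54 mm in diameter, 6 mm thick; round grey handle 22 mm in diameter, 64 mm long (81 to 145 mm above the tip), gripped from above at any yaw. Origin: point of the tip, 15 mm above the bench when seated; z up the shaft.
- holder: Probe holder, fixed: dark foot disc 100 mm in diameter, 10 mm high, carrying an upright grey tube, outer diameter 48 mm, bore 30 mm, open rim 90 mm above the bench. The probe's shaft hangs in the bore, its guard disc lies on the rim. Origin: centre of the foot's underside, on the bench; z up the bore's axis.
- manifold: Long aluminium block, fixed, 180 x 90 mm, top 60 mm above the bench, brass hose fitting 40 mm long on one end. Straight dark gasket seam 5 mm wide along the middle of its top. Origin: centre of underside; x along the seam away from the fitting; seam from x = -70 to +70 mm, y = 0, z = 59 mm. (A 110 mm block, crosswise seam, no fitting, is a bystander.)
- flask: Amber glass conical flask standing loose on the bench beyond the work, 68 mm in diameter at the foot, 110 mm high. Bystander. Origin: centre of its underside.
There are look-alikes about, which are no part of the job. Leave any red look-alike of the probe alone.

How it is judged (in metres and radians):
On the way, in this order (a step that is already met when the one before it is completed fails the run):
1. the probe's tip is close over the seam, at the start of the seam, by the hose fitting (x of probe in the frame of manifold between -0.085 and -0.05 m and y of probe in the frame of manifold between -0.013 and 0.013 m and z of probe in the frame of manifold below 0.076 m), for 0.25 s.
2. the probe's tip is close over the seam, past the first sixth of the seam (x of probe in the frame of manifold between -0.05 and -0.025 m and y of probe in the frame of manifold between -0.013 and 0.013 m and z of probe in the frame of manifold below 0.076 m), for 0.25 s.
3. the probe's tip is close over the seam, coming up to the middle of the seam (x of probe in the frame of manifold between -0.025 and 0 m and y of probe in the frame of manifold between -0.013 and 0.013 m and z of probe in the frame of manifold below 0.076 m), for 0.25 s.
4. the probe's tip is close over the seam, just past the middle of the seam (x of probe in the frame of manifold between 0 and 0.025 m and y of probe in the frame of manifold between -0.013 and 0.013 m and z of probe in the frame of manifold below 0.076 m), for 0.25 s.
5. the probe's tip is close over the seam, on the fifth sixth of the seam (x of probe in the frame of manifold between 0.025 and 0.05 m and y of probe in the frame of manifold between -0.013 and 0.013 m and z of probe in the frame of manifold below 0.076 m), for 0.25 s.
6. the probe's tip is close over the seam, at the far end of the seam (x of probe in the frame of manifold between 0.05 and 0.085 m and y of probe in the frame of manifold between -0.013 and 0.013 m and z of probe in the frame of manifold below 0.076 m), for 0.25 s.
At the end, for the whole second after the job is handed in: The probe hangs in its holder, released and at rest: its tip within 14 mm of the bore's axis and 9 to 20 mm above the bench (15 mm when fully seated), upright within 7 degrees (horizontal distance between probe and holder below 0.014 m and z of probe in the frame of holder between 0.009 and 0.02 m and angle between probe's own z axis and vertical below 0.12 rad and linear speed of probe below 0.02 m/s); the robot touches nothing.
It fails at once if the probe is pressed on the block with more than 15 N (contact force between probe and manifold above 15 N).
It fails at once if the flask is moved more than 30 mm or tipped over (distance of flask from where it was at the start of the episode above 0.03 m or angle between flask's own z axis and vertical above 0.4 rad).
It also fails if it takes over 64 s, if anything falls off the work surface, if the arm or the gripper's body presses on something with over 40 N, if the wrist force passes 120 N, or if a joint passes its speed limit or range.

## Robot

A 7-joint arm with a two-finger parallel gripper is mounted at the origin on the work surface. World frame = base frame: x ahead of the robot, y to its left, z up, the work surface at z = 0. Lengths are in m, angles in degrees, forces in N, time in s.
With the tool pointing down it reaches from about 0.375 to 0.925 m from the base axis. Payload 3.1 kg.
Tool frame: the origin (TCP) lies at the very end of the fingers, on their centre line; the grasp point (between the pads) lies env.pinch_z behind it (env.pinch_z is the distance from the TCP to the grasp point, in m); z points along the fingers, y is the direction in which the jaws open and shut (so a half turn about z gives the same grasp; the last joint's range is limited). The gripper opens to 85 mm and grips with 20 to 120 N. Pads are 22 mm wide; open, the fingers measure 114 mm over their backs; the gripper's body (76 mm by 85 mm) begins 54 mm behind the grasp point. The pads swing forward as they close: fully open they stand 13 mm farther back than shut.
Start: joints at [-5.604, 21.939, 2.515, 91.553, -1.026, 66.532, -2.859], TCP at [0.65, 0, 0.231] pointing down, gripper open.
Joint ranges: [-149.38, 149.38], [-23.57, 123.04], [-84.95, 90], [0, 143.3], [-89.99, 269.99], [3.08, 112.72], [-163.45, 163.45]. Speed limits (degrees/s): [159.86, 159.86, 180, 180, 180, 180, 180].

## Interface

Orientations are given as a 3x3 rotation matrix whose columns are the frame's x, y, z axes.
In Python, from workcell import telemetry, get_image, job, finder, env gives the robot as it stands. The module is installed in compiled form; this text tells all that it offers.
- The arm moves only by the tool play_rows, never from a script. Its argument "series" is a list of rows, each a list of 3 entries, a list of its own where there are three numbers: the turn, a rotation vector about the tool's x, y, z as a fraction of full scale, then the shift along the tool's x, y, z as a fraction of full scale, then the closure, from 0 (fully open) to 1 (shut). In form: [[[ax, ay, az], [dx, dy, dz], fingers], ...]. A call has 1 to 20 rows; each row shifts and turns the commanded pose from where the row before left it, along the tool's axes as they then stand; what a row does not reach is not made up. Full scale, the value 1, is 50 cm for a shift and 0.12 rad for a turn. A row lasts 1/12 s, in which the tool goes at most 41.7 mm and 7.16 degrees, less where a joint would pass 70% of its speed; a pose out of reach is approached as far as the arm can. A call with a number of a shift or a turn outside -1 to 1 is refused whole. A call with a gripper value outside its range is refused whole. The fingers move at their own pace and stop on an object; "squeeze" is the grip in N (left out, the last holds). Time passes only in rows, so rows that do not move let the fingers close. It gives the time, the measured TCP pose, the force and the opening at its end, in the units of the state.
- telemetry.read_state(): the state, without advancing time (a new reading comes with each control period).
- get_image(name): name is "scene" or "side" or "wrist"; returns a dict with "img" (480x640x3 uint8, blue, green, red), "range_z" (480x640 float32, m along the optical axis (not along the pixel's ray), 0 where there is no reading), "fx", "fy", "cx", "cy" (pixels), "R" (3x3) and "t" (3): a world point X has camera coordinates R X + t. Camera axes: x right, y down, z forward; pixel columns grow to the right and rows downward; lengths in m; the calibration is good to about 2 mm. A picture is of the moment at which its call begins.
- job.hand_in(): hands the job in, once; it reports no verdict.
Trained networks look in a picture, given as the dict that the camera call returned (one of the last four; its "shot" number tells which), for a name from the list of things; names that differ only in an ending like _2 or _b are one class to them, and where a whole thing is asked for, a point or a joint stands for the part that bears it (a point fixed in the world has none). Each returns a list of dicts, best first, with "score" (0 to 1); they miss things now and then, are a little off and sometimes report something else, mostly with a low value. They report only what shows in the picture. A call takes as long as a camera call. They do not tell look-alikes from the thing itself.
- finder.regions_of(query, picture): "mask" (480x640 bool, what is visible of it) and "at" ([row, column] in pixels, amid what is visible of it).
The state is a dict: "t": time; "joint_positions": joint angles; "joint_velocities": joint speeds; "tau": joint torques, N m; "position": TCP position; "tool_rot": TCP orientation; "ft_force": force on the tool from outside, world axes, zero at the start; "torque": the same for the moment, N m; "finger_gap": opening from 0.0 (shut) to 1.0 (fully open).
Only numpy, scipy, OpenCV 4.12 (cv2) and the standard library are available. Lean on these libraries where they do the work, as an engineer would, in place of code of your own. Each camera call takes 0.05 s, during which the arm holds its last target.

## Working session

There is one attempt and no reset: what is moved stays moved. The work goes in short steps, Python scripts to look and compute and a tool call to move; the robot and the scene stay as the last step left them, time stands still between calls to the robot, and variables do not carry over. Pictures are saved under pics/ and viewed, and the job is handed in when it is done.

Besides the shell and the picture viewer there is one more tool, called after "Call:" as name([rows], argument=value, ...), one row to a line, values as JSON. play_rows: Moves the arm, as the interface text tells. Its arguments: {"type":"object","properties":{"series":{"type":"array","items":{"type":"array"}},"squeeze":{"type":"number"}},"required":["series"]}

```bash
mkdir -p pics; ls; python3 - <<'E'
from workcell import telemetry, get_image, env
import cv2
print(env.pinch_z); s=telemetry.read_state(); print(s['t'],s['position'],s['tool_rot'],s['finger_gap'],s['ft_force'])
for n in ['scene','side','wrist']:
    p=get_image(n); cv2.imwrite(f'pics/{n}0.png',p['img']); print(n,p['fx'],p['R'],p['t'])
E
```

```text
pics
0.0187
0.0 [ 6.49034930e-01 -6.61604934e-06  2.29831622e-01] [[-1.11594709e-04  9.99996318e-01 -2.71149080e-03]
 [ 9.99999981e-01  1.11153395e-04 -1.62907143e-04]
 [-1.62605151e-04 -2.71150893e-03 -9.99996311e-01]] 0.9967928257199691 [-0.3608838  -0.9223339  -0.30623983]
scene 460.5891525858907 [[-0.81700867  0.57650238 -0.01190972]
 [ 0.32135047  0.43806829 -0.83954157]
 [-0.47878044 -0.68973993 -0.5431649 ]] [ 0.48506225 -0.14108204  1.11288085]
side 601.4048096536958 [[-0.66181906 -0.74955547 -0.01273306]
 [-0.4003089   0.36771101 -0.83936965]
 [ 0.6338362  -0.55041367 -0.54341188]] [0.40526296 0.26854405 0.68492993]
wrist 361.8738223700745 [[ 9.99998009e-01  3.82984232e-04 -1.95854970e-03]
 [ 9.42124942e-04 -9.55762963e-01  2.94136483e-01]
 [-1.75925963e-03 -2.94137742e-01 -9.55761421e-01]] [-0.64847603 -0.03796758  0.37771316]
```

View pics/scene0.png

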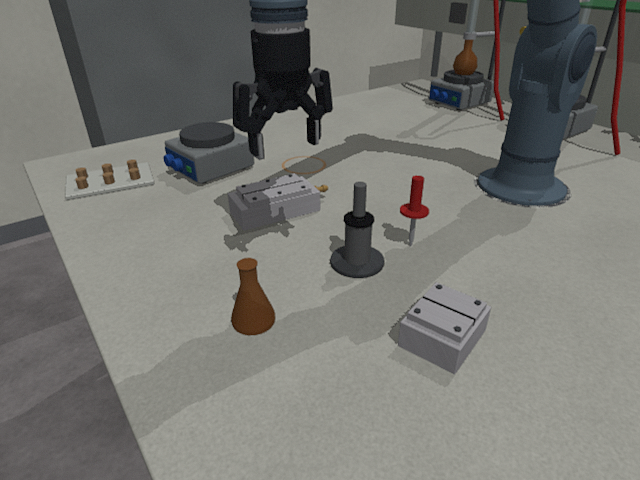

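View pics/side0.png

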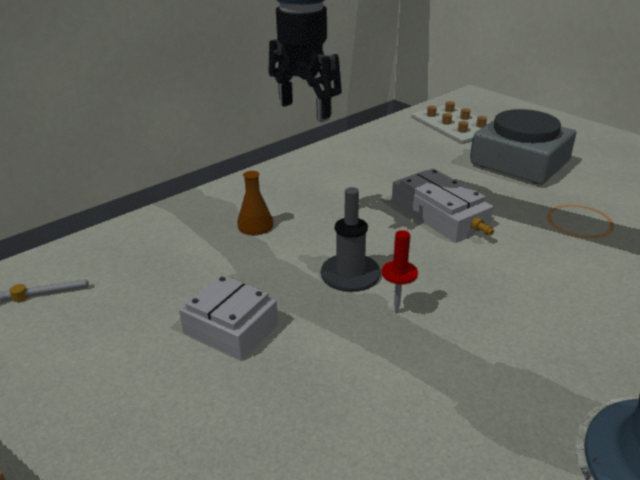

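View pics/wrist0.png

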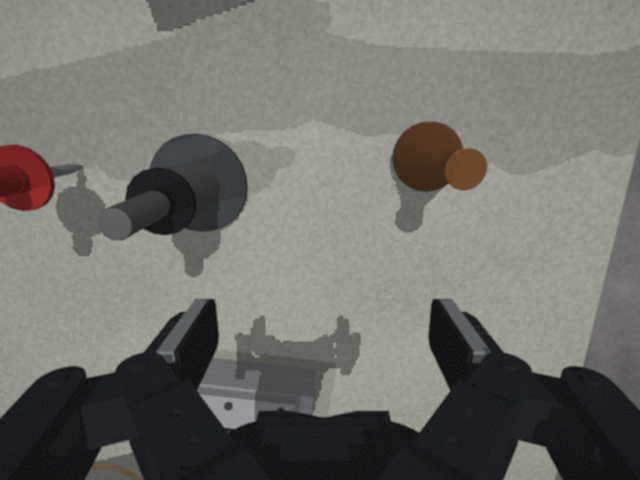

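The scene view shows the grey-handled probe in its holder at (358,215), and the red look-alike standing at (415,205), which I leave alone. The long block with the brass fitting is at (275,200), its fitting at (322,188). The short block without a fitting is at (445,325) and the flask at (253,300).

```bash
cat > h.py <<'E'
import numpy as np, cv2
from workcell import telemetry, get_image, finder, env
def cloud(p):
    z=p['range_z'].astype(float); v,u=np.mgrid[:480,:640]
    c=np.stack([(u-p['cx'])/p['fx']*z,(v-p['cy'])/p['fy']*z,z],-1)
    return (c-p['t'])@p['R'], z>0
def proj(p,X):
    c=np.atleast_2d(X)@p['R'].T+p['t']; return np.c_[c[:,0]/c[:,2]*p['fx']+p['cx'],c[:,1]/c[:,2]*p['fy']+p['cy']]
E
python3 - <<'E'
from h import *
for n in ['scene','side']:
    p=get_image(n); X,ok=cloud(p); im=p['img']
    for q in ['probe','holder','manifold','flask']:
        for r in finder.regions_of(q,p)[:3]:
            m=r['mask']&ok; P=X[m]
            if len(P)<5: continue
            print(n,q,round(r['score'],2),np.round(r['at']),m.sum(),'med',np.round(np.median(P,0),3),'lo',np.round(np.percentile(P,2,axis=0),3),'hi',np.round(np.percentile(P,98,axis=0),3))
    # manifold top
    m=ok&(X[...,0]>.4)&(X[...,0]<.9)&(X[...,1]>-.1)&(X[...,1]<.45)
    cv2.imwrite(f'pics/{n}_crop.png',cv2.resize(im[150:300,180:500] if n=='scene' else im[150:300,300:620],None,fx=2.5,fy=2.5,interpolation=cv2.INTER_CUBIC))
E
```

```text
scene probe 0.68 [204. 417.] 822 med [0.406 0.039 0.086] lo [0.378 0.013 0.015] hi [0.425 0.059 0.146]
scene probe 0.63 [214. 359.] 807 med [0.528 0.026 0.11 ] lo [ 0.499 -0.002  0.093] hi [0.546 0.043 0.161]
scene holder 0.6 [253. 361.] 1908 med [0.537 0.036 0.013] lo [ 0.48  -0.02   0.005] hi [0.568 0.065 0.085]
scene manifold 0.7 [203. 272.] 3543 med [ 0.559 -0.206  0.048] lo [ 0.456 -0.28   0.005] hi [ 0.636 -0.186  0.063]
scene flask 0.6 [306. 249.] 2214 med [0.758 0.059 0.044] lo [0.727 0.035 0.004] hi [0.783 0.078 0.111]
side probe 0.74 [222. 352.] 941 med [0.512 0.023 0.107] lo [ 0.494 -0.005  0.092] hi [0.539 0.041 0.161]
side probe 0.61 [268. 412.] 1386 med [0.386 0.025 0.084] lo [ 0.367 -0.005  0.002] hi [0.418 0.046 0.144]
side holder 0.74 [272. 351.] 2321 med [0.502 0.033 0.013] lo [ 0.472 -0.023  0.005] hi [0.56  0.063 0.085]
side holder 0.3 [210. 252.] 1485 med [0.736 0.054 0.043] lo [0.717 0.024 0.003] hi [0.762 0.076 0.111]
side manifold 0.86 [205. 446.] 4720 med [ 0.514 -0.21   0.048] lo [ 0.433 -0.279  0.003] hi [ 0.628 -0.187  0.063]
side flask 0.66 [208. 254.] 1507 med [0.736 0.054 0.042] lo [0.717 0.023 0.002] hi [0.764 0.076 0.111]
```

View pics/scene_crop.png

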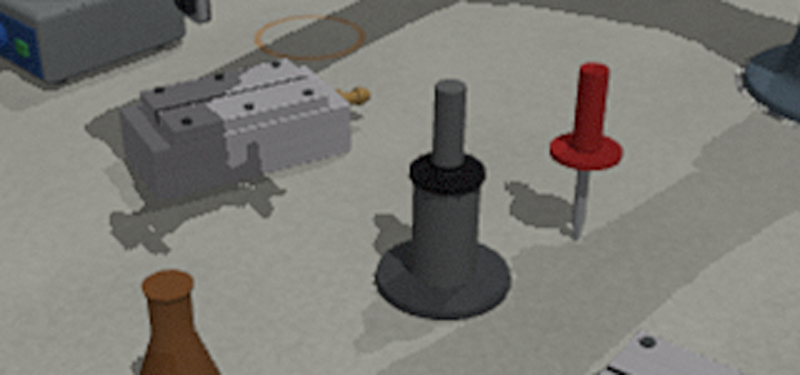

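View pics/side_crop.png

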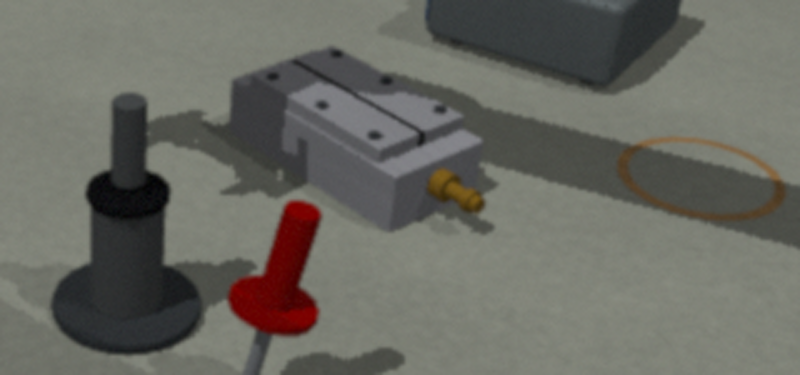

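```bash
cat > fit.py <<'E'
from h import *
from scipy.optimize import least_squares
def circ(P,r):
    f=lambda c:np.hypot(P[:,0]-c[0],P[:,1]-c[1])-r
    s=least_squares(f,P[:,:2].mean(0),loss='soft_l1',f_scale=.002); return s.x,np.std(f(s.x))
E
python3 - <<'E'
from fit import *
A=np.array([.52,.025])
for n in ['scene','side']:
    p=get_image(n); X,ok=cloud(p)
    near=ok&(np.hypot(X[...,0]-A[0],X[...,1]-A[1])<.06)
    z=X[...,2]
    for nm,lo,hi,r in [('handle low',.102,.125,.011),('handle hi',.13,.154,.011),('tube',.02,.08,.024)]:
        P=X[near&(z>lo)&(z<hi)]; print(n,nm,len(P),*circ(P,r))
    P=X[near&(z>.157)&(z<.168)]; print('top',len(P),P.mean(0))
    P=X[near&(z>.006)&(z<.014)];print('foot ext',P.min(0),P.max(0))
    # manifold
    P=X[ok&(X[...,0]>.4)&(X[...,0]<.68)&(X[...,1]>-.33)&(X[...,1]<-.15)&(z>.055)&(z<.066)]
    rc=cv2.minAreaRect((P[:,:2]*1000).astype(np.float32)); print('mani',len(P),rc,np.median(P[:,2]))
    P=X[ok&(X[...,0]>.36)&(X[...,0]<.68)&(X[...,1]>-.33)&(X[...,1]<-.15)&(z>.01)&(z<.05)]
E
```

```text
scene handle low 155 [0.52035823 0.01758147] 0.0009988155169353456
scene handle hi 166 [0.52049823 0.01756916] 0.001033527788329063
scene tube 756 [0.52037061 0.01732203] 0.0009827755349931537
top 82 [0.52282608 0.02023154 0.16026432]
foot ext [ 0.4714741  -0.0317182   0.00600506] [0.5707134  0.06797182 0.0139752 ]
mani 1335 ((543.4136962890625, -239.6119384765625), (90.18392181396484, 141.22097778320312), 82.3602523803711) 0.06140659080735065
side handle low 181 [0.52003469 0.0157274 ] 0.0010567497159494623
side handle hi 188 [0.52008047 0.01583999] 0.001194052317944645
side tube 899 [0.52019753 0.01564233] 0.0012080128191604123
top 98 [0.51785774 0.01803629 0.16012964]
foot ext [ 0.46846283 -0.03311328  0.00601407] [0.5692647  0.06696299 0.01392636]
mani 1844 ((541.7416381835938, -240.77159118652344), (88.43672180175781, 144.141357421875), 82.53071594238281) 0.060743771297007115
```

The crops confirm it: the probe with the grey handle sits in the tube, the red one is a loose look-alike, and the long block has the brass fitting at its near end (towards the base). Next I measure the seam itself.

```bash
python3 - <<'E'
from fit import *
for n in ['scene','side']:
    p=get_image(n); X,ok=cloud(p); z=X[...,2]
    g=p['img'].max(2).astype(np.uint8)
    reg=ok&(X[...,0]>.44)&(X[...,0]<.65)&(X[...,1]>-.31)&(X[...,1]<-.17)&(z>.052)&(z<.066)
    bh=cv2.morphologyEx(g,cv2.MORPH_BLACKHAT,np.ones((9,9),np.uint8))
    m=(reg&(bh>25)).astype(np.uint8)
    k,l,st,c=cv2.connectedComponentsWithStats(m,connectivity=8)
    for i in range(1,k):
        if st[i,4]<15: continue
        P=X[l==i]; P2=P[:,:2]; mu=P2.mean(0); 
        d=np.linalg.svd(P2-mu,full_matrices=False)[2][0]; d*=np.sign(d[0]); s=(P2-mu)@d
        print(n,st[i],'mu',mu,'ang',np.degrees(np.arctan2(d[1],d[0])),'ends',mu+d*s.min(),mu+d*s.max(), 'z',np.median(P[:,2]),'len',np.ptp(s))
    # block side planes / rect
    reg2=ok&(X[...,0]>.42)&(X[...,0]<.65)&(X[...,1]>-.31)&(X[...,1]<-.17)&(z>.045)&(z<.066)
    P=X[reg2]; rc=cv2.minAreaRect((P[:,:2]*1000).astype(np.float32)); print(rc)
    f=(p['img'][...,2].astype(int)-p['img'][...,0]>50)&ok&(X[...,0]<.48)&(X[...,0]>.35)&(X[...,1]<-.15)&(X[...,1]>-.3)&(z>.01)
    print('brass',f.sum(),X[f].mean(0) if f.any() else '',X[f].min(0),X[f].max(0))
E
```

```text
scene [288 174   5   4  15] mu [ 0.48654785 -0.26470964] ang 77.49270327397906 ends [ 0.4842312  -0.27515306] [ 0.48778562 -0.25912976] z 0.0626162068544492 len 0.016412799964475186
scene [237 176  66  22 187] mu [ 0.54177017 -0.25040832] ang -5.805805306176993 ends [ 0.47399426 -0.24351695] [ 0.61213576 -0.257563  ] z 0.06120422820436316 len 0.13885375305791864
scene [301 185   5   4  16] mu [ 0.49402114 -0.19953541] ang 78.14121708206956 ends [ 0.49228113 -0.20782188] [ 0.49498006 -0.19496873] z 0.06251897489948226 len 0.013133451619136536
scene [271 189  40  12 112] mu [ 0.52864723 -0.1958846 ] ang -7.471131111273653 ends [ 0.48275738 -0.1898666 ] [ 0.57214038 -0.20158829] z 0.0553534832492629 len 0.09014831913747015
scene [277 191   5   4  15] mu [ 0.54906508 -0.2063212 ] ang 37.09668208851076 ends [ 0.54367809 -0.21039485] [ 0.55390504 -0.2026612 ] z 0.06252165134917607 len 0.012821846766526916
((543.3106079101562, -239.31240844726562), (93.90457153320312, 180.5447540283203), 82.59652709960938)
brass 41 [ 0.43091248 -0.21911625  0.03416488] [ 0.41780049 -0.22707622  0.02747523] 
[... 846 characters left out ...]
3794 ends [ 0.54174488 -0.20442926] [ 0.54983072 -0.21203663] z 0.06320548388728021 len 0.011101928443625543
side [474 191   5   5  19] mu [ 0.48304546 -0.26792305] ang -57.6718353743706 ends [ 0.48024115 -0.26349188] [ 0.49063321 -0.27991263] z 0.062497203229233314 len 0.01943285645080658
side [447 202   6   4  20] mu [ 0.49172717 -0.20195375] ang -75.87100829822097 ends [ 0.49059483 -0.19745534] [ 0.49321656 -0.20787059] z 0.06255852776417412 len 0.010740148869447772
((541.5555419921875, -241.18820190429688), (94.22785186767578, 182.94415283203125), 82.79606628417969)
brass 168 [ 0.43481282 -0.22353121  0.03362599] [ 0.41339434 -0.23804806  0.02137984] [ 0.45391998 -0.21614814  0.04108287]
```

```bash
python3 - <<'E'
from fit import *
c=np.array([.5425,-.2402]);a=np.radians(-7.4);d=np.array([np.cos(a),np.sin(a)]);nrm=np.array([-d[1],d[0]])
W=lambda x,y,z:np.r_[c+d*x+nrm*y,z]
for n,(r0,c0) in [('scene',(160,200)),('side',(150,370))]:
    p=get_image(n); K=6
    im=cv2.resize(p['img'][r0:r0+90,c0:c0+133],None,fx=K,fy=K,interpolation=cv2.INTER_CUBIC)
    pt=lambda x,y,z:tuple(int(q) for q in ((proj(p,W(x,y,z))[0]-[c0,r0]+.5)*K))
    cv2.line(im,pt(-.07,0,.06),pt(.07,0,.06),(0,0,255),1)
    B=[(-.09,-.045),(.09,-.045),(.09,.045),(-.09,.045)]
    for z in (0,.05):
        for i in range(4): cv2.line(im,pt(*B[i],z),pt(*B[(i+1)%4],z),(0,255,0),1)
    cv2.imwrite(f'pics/ov_{n}.png',im)
E
```

```text
(no output)
```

View pics/ov_scene.png

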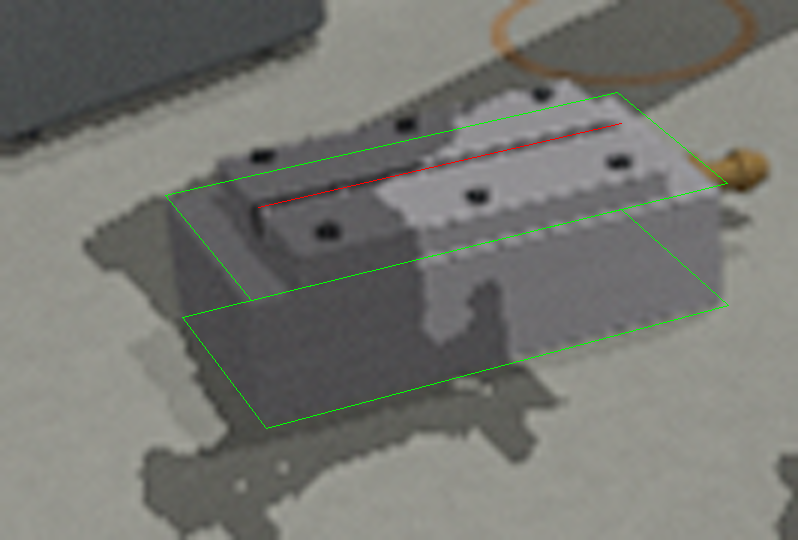

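View pics/ov_side.png

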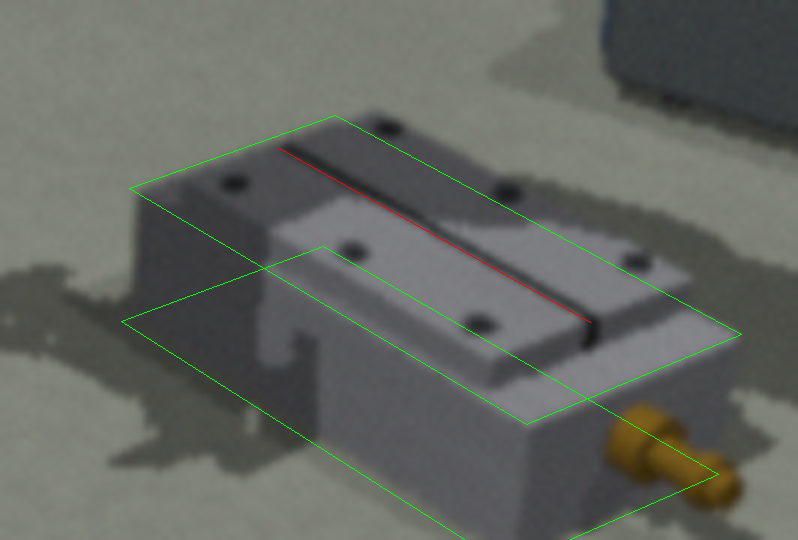

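Call:
play_rows([
  [[0, 0, 0], [0.004, -0.0325, 0], 0],
  [[0, 0, 0], [0.004, -0.0325, 0], 0],
  [[0, 0, 0], [0.004, -0.0325, 0], 0],
  [[0, 0, 0], [0.004, -0.0325, 0], 0],
  [[0, 0, 0], [0.004, -0.0325, 0], 0],
  [[0, 0, 0], [0.004, -0.0325, 0], 0],
  [[0, 0, 0], [0.004, -0.0325, 0], 0],
  [[0, 0, 0], [0.004, -0.0325, 0], 0],
  [[0, 0, 0], [0, 0, 0], 0],
  [[0, 0, 0], [0, 0, 0], 0],
], squeeze=60)

```text
t: 1.78
position: [0.5198, 0.0161, 0.2316]
tool_rot: [[-0.0, 1.0, 0.001], [1.0, 0.0, 0.0], [0.0, 0.001, -1.0]]
ft_force: [0.1, 1.1, -0.0]
finger_gap: 0.995
```

```bash
python3 - <<'E'
from fit import *
p=get_image('wrist'); X,ok=cloud(p); z=X[...,2]
cv2.imwrite('pics/w1.png',p['img'])
near=ok&(np.hypot(X[...,0]-.52,X[...,1]-.017)<.03)
P=X[near&(z>.155)&(z<.17)]; rc=cv2.minEnclosingCircle((P[:,:2]*1000).astype(np.float32)); print(len(P),P.mean(0),rc)
P=X[near&(z>.1)&(z<.155)]; print(circ(P,.011),len(P))
E
```

```text
874 [0.52105767 0.01699662 0.15816711] ((520.962890625, 16.571826934814453), 10.871159553527832)
(array([0.52113324, 0.01577095]), np.float64(0.0002122719604004097)) 605
```

View pics/w1.png

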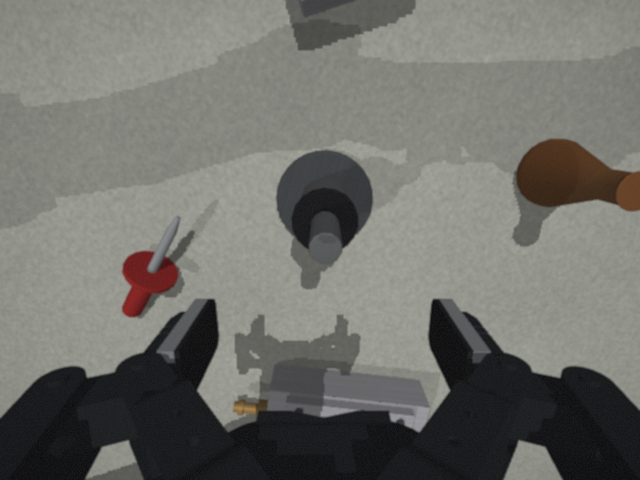

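The wrist view shows the handle top at (325,247), midway between the fingers, and the red look-alike well clear at (150,270). Now I descend.

Call:
play_rows([
  [[0, 0, 0], [0, 0.002, 0.03], 0],
  [[0, 0, 0], [0, 0, 0.03], 0],
  [[0, 0, 0], [0, 0, 0.03], 0],
  [[0, 0, 0], [0, 0, 0.03], 0],
  [[0, 0, 0], [0, 0, 0.03], 0],
  [[0, 0, 0], [0, 0, 0.03], 0],
  [[0, 0, 0], [0, 0, 0.03], 0],
  [[0, 0, 0], [0, 0, 0.03], 0],
  [[0, 0, 0], [0, 0, 0], 0],
  [[0, 0, 0], [0, 0, 0], 1],
  [[0, 0, 0], [0, 0, 0], 1],
  [[0, 0, 0], [0, 0, 0], 1],
  [[0, 0, 0], [0, 0, 0], 1],
  [[0, 0, 0], [0, 0, 0], 1],
  [[0, 0, 0], [0, 0, 0], 1],
  [[0, 0, 0], [0, 0, 0], 1],
  [[0, 0, 0], [0, 0, 0], 1],
  [[0, 0, 0], [0, 0, 0], 1],
  [[0, 0, 0], [0, 0, 0], 1],
])

```text
t: 3.42
position: [0.5219, 0.0161, 0.1123]
tool_rot: [[-0.0, 1.0, 0.002], [1.0, 0.0, 0.0], [0.0, 0.002, -1.0]]
ft_force: [-0.6, 0.2, 5.3]
finger_gap: 0.247
```

Call:
play_rows([
  [[0, 0, 0], [0, 0, -0.01], 1],
  [[0, 0, 0], [0, 0, -0.02], 1],
  [[0, 0, 0], [0, 0, -0.02], 1],
  [[0, 0, 0], [0, 0, -0.02], 1],
  [[0, 0, 0], [0, 0, -0.02], 1],
  [[0, 0, 0], [0, 0, -0.02], 1],
  [[0, 0, 0], [0, 0, -0.02], 1],
  [[0, 0, 0], [0, 0, -0.02], 1],
  [[0, 0, 0], [0, 0, -0.02], 1],
  [[0, 0, 0], [0, 0, -0.02], 1],
  [[0, 0, 0], [0, 0, -0.02], 1],
  [[0, 0, 0], [0, 0, -0.01], 1],
  [[0, 0, 0], [0, 0, 0], 1],
])

```text
t: 4.5
position: [0.5222, 0.0161, 0.2231]
tool_rot: [[-0.0, 1.0, 0.003], [1.0, 0.0, 0.0], [0.0, 0.003, -1.0]]
ft_force: [-0.3, 0.4, -0.7]
finger_gap: 0.24
```

```bash
python3 - <<'E'
from fit import *
s=telemetry.read_state(); T=s['position']; print(T,s['ft_force'],s['t'])
for n in ['scene','side']:
    p=get_image(n); X,ok=cloud(p); z=X[...,2]; cv2.imwrite(f'pics/{n}2.png',p['img'][100:340,200:520].repeat(2,0).repeat(2,1))
    near=ok&(np.hypot(X[...,0]-T[0],X[...,1]-T[1])<.045)&(z>.1)
    P=X[near&(z<.182)&(np.hypot(X[...,0]-T[0],X[...,1]-T[1])<.015)]; print(n,'shaft',len(P),'zmin',P[:,2].min())
    for lo,hi in [(.12,.15),(.15,.178)]:
        Q=P[(P[:,2]>lo)&(P[:,2]<hi)]; print(circ(Q,.005) if len(Q)>5 else len(Q))
    Q=X[near&(z<.215)&(z>.185)&(np.hypot(X[...,0]-T[0],X[...,1]-T[1])>.014)]; print('guard z',np.percentile(Q[:,2],[2,20,50,80,98]))
E
```

```text
[0.52217933 0.01613518 0.22308242] [-0.27881528  0.41555983 -0.66948529] 4.5
scene shaft 160 zmin 0.12766061785821087
(array([0.52105793, 0.0168936 ]), np.float64(0.0012074568911299944))
(array([0.5216278 , 0.01780105]), np.float64(0.0008819267108542171))
guard z [0.20263635 0.20545184 0.20756409 0.20806588 0.20880409]
side shaft 179 zmin 0.12665132986322938
(array([0.52037665, 0.01488425]), np.float64(0.0016390858446385186))
(array([0.51982818, 0.01581239]), np.float64(0.0012112110627544481))
guard z [0.20109452 0.20461261 0.20616843 0.20687672 0.20829606]
```

View pics/scene2.png

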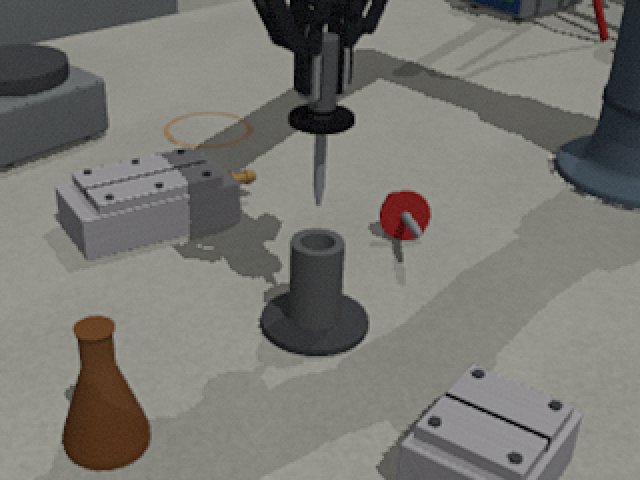

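View pics/side2.png

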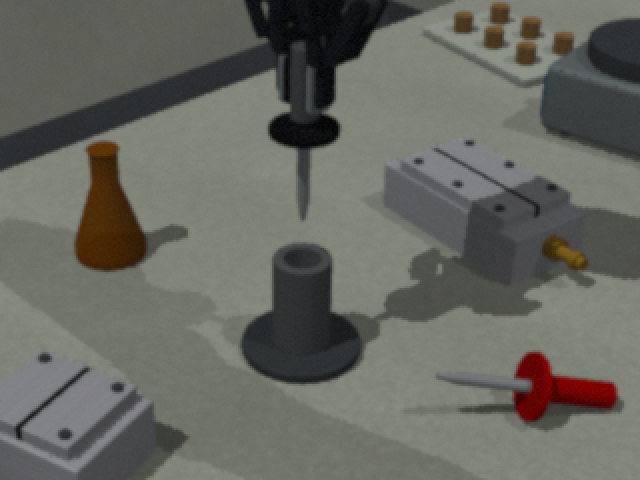

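The probe is lifted clear, its shaft upright, with its tip at z ≈ 0.126. The red look-alike has toppled by itself and now lies at about (405,215) in the scene crop, away from the path. Next I move above the start of the seam.

Call:
play_rows([
  [[0, 0, 0], [-0.0165, -0.0027, 0], 1],
  [[0, 0, 0], [-0.031, -0.0058, 0], 1],
  [[0, 0, 0], [-0.031, -0.0058, 0], 1],
  [[0, 0, 0], [-0.031, -0.0058, 0], 1],
  [[0, 0, 0], [-0.031, -0.0058, 0], 1],
  [[0, 0, 0], [-0.031, -0.0058, 0], 1],
  [[0, 0, 0], [-0.031, -0.0058, 0], 1],
  [[0, 0, 0], [-0.031, -0.0058, 0], 1],
  [[0, 0, 0], [-0.031, -0.0058, 0], 1],
  [[0, 0, 0], [-0.031, -0.0058, 0], 1],
  [[0, 0, 0], [-0.031, -0.0058, 0], 1],
  [[0, 0, 0], [-0.031, -0.0058, 0], 1],
  [[0, 0, 0], [-0.031, -0.0058, 0], 1],
  [[0, 0, 0], [-0.031, -0.0058, 0], 1],
  [[0, 0, 0], [-0.031, -0.0058, 0], 1],
  [[0, 0, 0], [-0.031, -0.0058, 0], 1],
  [[0, 0, 0], [-0.0165, -0.0027, 0], 1],
  [[0, 0, 0], [0, 0, 0], 1],
  [[0, 0, 0], [0, 0, 0], 1],
])

```text
t: 6.18
position: [0.4743, -0.2331, 0.2207]
tool_rot: [[0.001, 1.0, -0.001], [1.0, -0.001, 0.001], [0.001, -0.001, -1.0]]
ft_force: [0.4, 1.1, -1.5]
finger_gap: 0.247
```

```bash
cat > tip.py <<'E'
from fit import *
import sys
s=telemetry.read_state(); T=s['position']; print(T,s['ft_force'],s['t'])
c=np.array([.542,-.2415]);a=np.radians(-7.4);d=np.array([np.cos(a),np.sin(a)]);nrm=np.array([-d[1],d[0]])
for n in ['scene','side']:
    p=get_image(n); X,ok=cloud(p); z=X[...,2]-(T[2]-.2231)
    r=np.hypot(X[...,0]-T[0],X[...,1]-T[1])
    P=X[ok&(r<.02)&(z<.195)&(z>.12)]
    Q=X[ok&(r<.02)&(z<.18)&(z>.145)]
    cc=circ(Q,.005); print(n,'zmin',P[:,2].min(),'shaft',cc,len(Q),'mani xy',(cc[0]-c)@d,(cc[0]-c)@nrm)
    Q=X[ok&(r<.035)&(r>.014)&(z<.215)&(z>.195)]; print('guard z',np.percentile(Q[:,2],[20,50,80,98]))
    t=proj(p,np.r_[T[0]-.0014,T[1],T[2]-.097])[0]; u0,v0=(t-[60,50]).astype(int); u0=max(u0,0);v0=max(v0,0)
    im=cv2.resize(p['img'][v0:v0+100,u0:u0+130],None,fx=5,fy=5,interpolation=cv2.INTER_CUBIC)
    cv2.circle(im,tuple(int(q) for q in (t-[u0,v0]+.5)*5),4,(0,0,255),1)
    for q in [-.07,.07]:
        e=proj(p,np.r_[c+d*q,.06])[0]; cv2.circle(im,tuple(int(k) for k in (e-[u0,v0]+.5)*5),4,(0,255,0),1)
    cv2.imwrite(f'pics/tip_{n}_{sys.argv[1]}.png',im)
E
python3 tip.py a
```

```text
[ 0.47426639 -0.23306322  0.22072171] [ 0.38652758  1.07429667 -1.4660211 ] 6.1833
scene zmin 0.12469928838593981 shaft (array([ 0.47325134, -0.2311632 ]), np.float64(0.0012621310015810399)) 72 mani xy -0.0695073971815505 0.001396181764589964
guard z [0.20253225 0.20546148 0.20614545 0.2076264 ]
side zmin 0.1238626454260336 shaft (array([ 0.47295802, -0.23203436]), np.float64(0.0015616016763128472)) 114 mani xy -0.06968607136091653 0.0004944999575818877
guard z [0.20292192 0.20497561 0.20563317 0.20690112]
```

View pics/tip_scene_a.png

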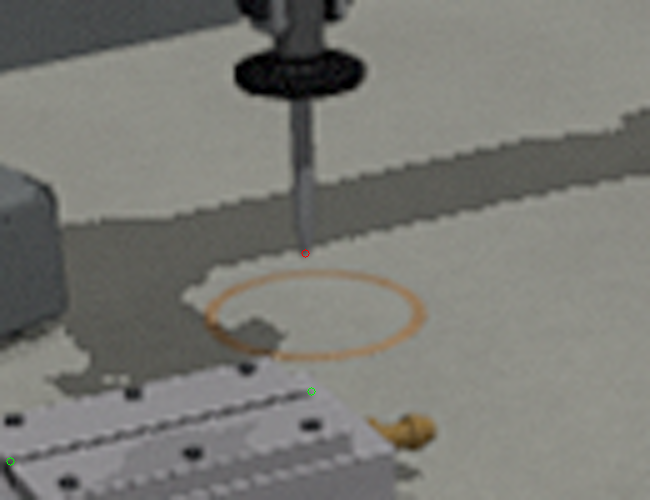

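View pics/tip_side_a.png

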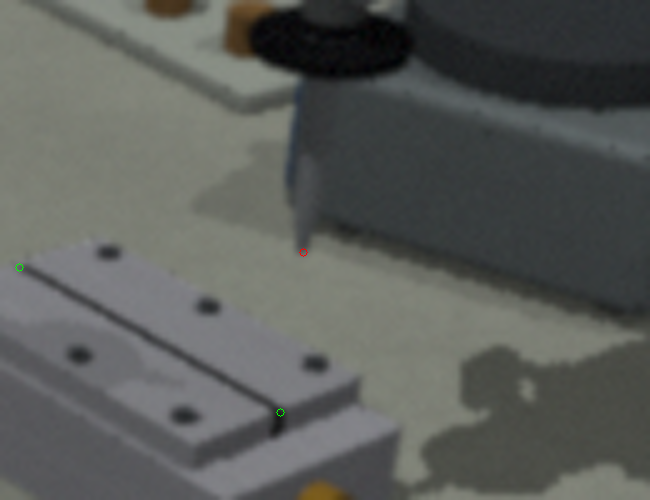

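The tip prediction (red circle) and the seam ends (green circles) agree with both pictures. I descend in two stages.

Call:
play_rows([
  [[0, 0, 0], [-0.002, 0.002, 0.01], 1],
  [[0, 0, 0], [0, 0, 0.01], 1],
  [[0, 0, 0], [0, 0, 0.01], 1],
  [[0, 0, 0], [0, 0, 0.01], 1],
  [[0, 0, 0], [0, 0, 0.01], 1],
  [[0, 0, 0], [0, 0, 0.01], 1],
  [[0, 0, 0], [0, 0, 0.01], 1],
  [[0, 0, 0], [0, 0, 0.01], 1],
  [[0, 0, 0], [0, 0, 0.01], 1],
  [[0, 0, 0], [0, 0, 0], 1],
  [[0, 0, 0], [0, 0, 0], 1],
])

```text
t: 7.2
position: [0.4755, -0.2339, 0.1758]
tool_rot: [[0.0, 1.0, -0.001], [1.0, -0.0, 0.0], [0.0, -0.001, -1.0]]
ft_force: [-0.8, 0.3, -1.1]
finger_gap: 0.24
```

```bash
python3 tip.py b
```

```text
[ 0.47551891 -0.23390623  0.17583222] [-0.79354484  0.27470893 -1.06651357] 7.2
scene zmin 0.08216603048502798 shaft (array([ 0.47484528, -0.23233651]), np.float64(0.0013194049420154153)) 63 mani xy -0.0677756200923802 0.00043793539868959043
guard z [0.1585512  0.16064438 0.16146052 0.162421  ]
side zmin 0.08184972982758776 shaft (array([ 0.47409455, -0.23402583]), np.float64(0.0013646146992269527)) 106 mani xy -0.06830251981778081 -0.0013340026501973195
guard z [0.15873042 0.16053453 0.16131339 0.16224294]
```

View pics/tip_side_b.png

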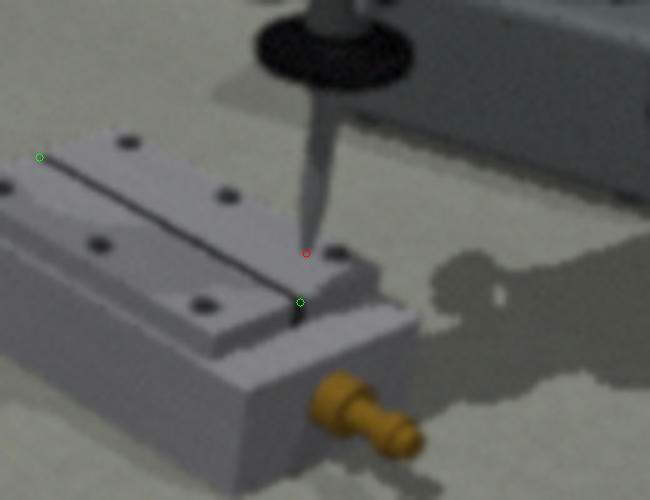

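View pics/tip_scene_b.png

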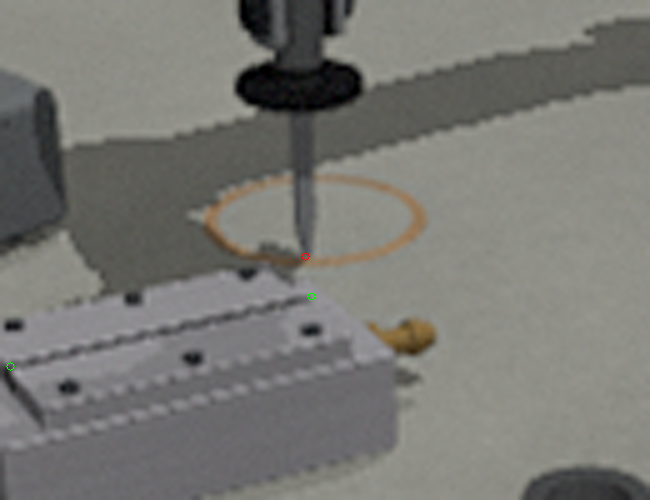

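Call:
play_rows([
  [[0, 0, 0], [0, 0, 0.008], 1],
  [[0, 0, 0], [0, 0, 0.008], 1],
  [[0, 0, 0], [0, 0, 0.008], 1],
  [[0, 0, 0], [0, 0, 0], 1],
  [[0, 0, 0], [0, 0, 0], 1],
  [[0, 0, 0], [0, 0, 0], 1],
  [[0, 0, 0], [0, 0, 0], 1],
  [[0, 0, 0], [0, 0, 0], 1],
  [[0, 0, 0], [0, 0, 0], 1],
])

```text
t: 8.05
position: [0.4759, -0.234, 0.1645]
tool_rot: [[-0.0, 1.0, 0.0], [1.0, 0.0, -0.0], [-0.0, 0.0, -1.0]]
ft_force: [0.2, 0.3, -1.7]
finger_gap: 0.24
```

```bash
python3 tip.py c
```

```text
[ 0.47594802 -0.23402769  0.16446381] [ 0.23707728  0.33861437 -1.71970462] 8.05
scene zmin 0.06141974760277636 shaft (array([ 0.47481053, -0.23228024]), np.float64(0.0010420889162506566)) 63 mani xy -0.0678173220255312 0.0004892595315621195
guard z [0.14681678 0.14916645 0.14997508 0.15116571]
side zmin 0.06136502039856779 shaft (array([ 0.47446244, -0.2341891 ]), np.float64(0.0013521818193763277)) 101 mani xy -0.06791666157664109 -0.0014485308574455156
guard z [0.14672551 0.14849192 0.14942311 0.15075874]
```

View pics/tip_side_c.png

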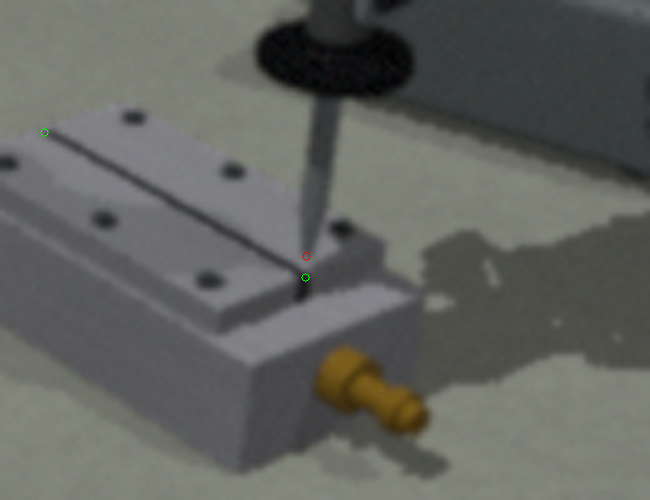

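View pics/tip_scene_c.png

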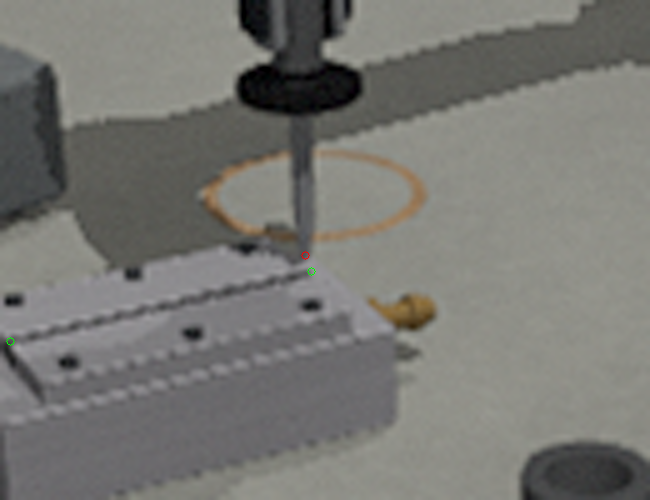

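The tip hangs about 7 mm above the start of the seam without contact (wrist force about zero). I start the sweep at 2.5 mm per row, which is 3 cm/s.

Call:
play_rows([
  [[0, 0, 0], [-0.00065, 0.005, 0], 1],
  [[0, 0, 0], [-0.00065, 0.005, 0], 1],
  [[0, 0, 0], [-0.00065, 0.005, 0], 1],
  [[0, 0, 0], [-0.00065, 0.005, 0], 1],
  [[0, 0, 0], [-0.00065, 0.005, 0], 1],
  [[0, 0, 0], [-0.00065, 0.005, 0], 1],
  [[0, 0, 0], [-0.00065, 0.005, 0], 1],
  [[0, 0, 0], [-0.00065, 0.005, 0], 1],
  [[0, 0, 0], [-0.00065, 0.005, 0], 1],
  [[0, 0, 0], [-0.00065, 0.005, 0], 1],
  [[0, 0, 0], [-0.00065, 0.005, 0], 1],
  [[0, 0, 0], [-0.00065, 0.005, 0], 1],
  [[0, 0, 0], [-0.00065, 0.005, 0], 1],
  [[0, 0, 0], [-0.00065, 0.005, 0], 1],
  [[0, 0, 0], [-0.00065, 0.005, 0], 1],
  [[0, 0, 0], [-0.00065, 0.005, 0], 1],
  [[0, 0, 0], [-0.00065, 0.005, 0], 1],
  [[0, 0, 0], [-0.00065, 0.005, 0], 1],
])

```text
t: 9.65
position: [0.5211, -0.2399, 0.1643]
tool_rot: [[-0.0, 1.0, -0.0], [1.0, 0.0, 0.0], [0.0, -0.0, -1.0]]
ft_force: [-0.2, 0.4, -1.6]
finger_gap: 0.24
```

```bash
python3 tip.py d
```

```text
[ 0.52108679 -0.2398569   0.16426323] [-0.15559722  0.39743888 -1.56971315] 9.65
scene zmin 0.06117787296153559 shaft (array([ 0.52000652, -0.23811813]), np.float64(0.0012149273856658293)) 70 mani xy -0.022245864831692844 0.0005210377071830424
guard z [0.1464814  0.14882076 0.14972864 0.15053638]
side zmin 0.06117837432687883 shaft (array([ 0.52020107, -0.23997841]), np.float64(0.001328816957825073)) 95 mani xy -0.021813341067687918 -0.0012986934969420913
guard z [0.14661634 0.14844946 0.14938163 0.15057944]
```

View pics/tip_side_d.png

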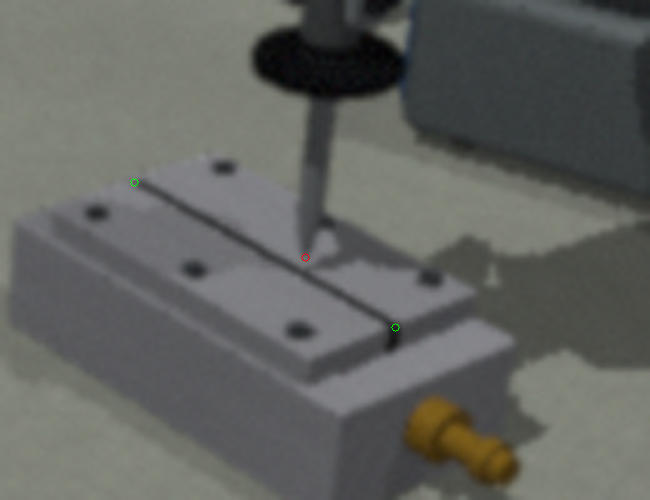

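On the seam and steady; I continue.

Call:
play_rows([
  [[0, 0, 0], [-0.00065, 0.005, 0], 1],
  [[0, 0, 0], [-0.00065, 0.005, 0], 1],
  [[0, 0, 0], [-0.00065, 0.005, 0], 1],
  [[0, 0, 0], [-0.00065, 0.005, 0], 1],
  [[0, 0, 0], [-0.00065, 0.005, 0], 1],
  [[0, 0, 0], [-0.00065, 0.005, 0], 1],
  [[0, 0, 0], [-0.00065, 0.005, 0], 1],
  [[0, 0, 0], [-0.00065, 0.005, 0], 1],
  [[0, 0, 0], [-0.00065, 0.005, 0], 1],
  [[0, 0, 0], [-0.00065, 0.005, 0], 1],
  [[0, 0, 0], [-0.00065, 0.005, 0], 1],
  [[0, 0, 0], [-0.00065, 0.005, 0], 1],
  [[0, 0, 0], [-0.00065, 0.005, 0], 1],
  [[0, 0, 0], [-0.00065, 0.005, 0], 1],
  [[0, 0, 0], [-0.00065, 0.005, 0], 1],
  [[0, 0, 0], [-0.00065, 0.005, 0], 1],
  [[0, 0, 0], [-0.00065, 0.005, 0], 1],
  [[0, 0, 0], [-0.00065, 0.005, 0], 1],
])

```text
t: 11.25
position: [0.5661, -0.2457, 0.1643]
tool_rot: [[-0.0, 1.0, 0.0], [1.0, 0.0, 0.0], [0.0, 0.0, -1.0]]
ft_force: [-0.1, -0.0, -1.6]
finger_gap: 0.245
```

Call:
play_rows([
  [[0, 0, 0], [-0.00065, 0.005, 0], 1],
  [[0, 0, 0], [-0.00065, 0.005, 0], 1],
  [[0, 0, 0], [-0.00065, 0.005, 0], 1],
  [[0, 0, 0], [-0.00065, 0.005, 0], 1],
  [[0, 0, 0], [-0.00065, 0.005, 0], 1],
  [[0, 0, 0], [-0.00065, 0.005, 0], 1],
  [[0, 0, 0], [-0.00065, 0.005, 0], 1],
  [[0, 0, 0], [-0.00065, 0.005, 0], 1],
  [[0, 0, 0], [-0.00065, 0.005, 0], 1],
  [[0, 0, 0], [-0.00065, 0.005, 0], 1],
  [[0, 0, 0], [-0.00065, 0.005, 0], 1],
  [[0, 0, 0], [-0.00065, 0.005, 0], 1],
  [[0, 0, 0], [-0.00065, 0.005, 0], 1],
  [[0, 0, 0], [-0.00065, 0.005, 0], 1],
  [[0, 0, 0], [-0.00065, 0.005, 0], 1],
  [[0, 0, 0], [-0.00065, 0.005, 0], 1],
  [[0, 0, 0], [-0.00065, 0.005, 0], 1],
  [[0, 0, 0], [-0.00065, 0.005, 0], 1],
])

```text
t: 12.75
position: [0.6111, -0.2516, 0.1642]
tool_rot: [[-0.0, 1.0, -0.0], [1.0, 0.0, 0.0], [0.0, -0.0, -1.0]]
ft_force: [0.3, -0.9, -2.3]
finger_gap: 0.244
```

Call:
play_rows([
  [[0, 0, 0], [-0.0003, 0.002, 0], 1],
  [[0, 0, 0], [0, 0, 0], 1],
  [[0, 0, 0], [0, 0, 0], 1],
  [[0, 0, 0], [0, 0, 0], 1],
])

```text
t: 13.08
position: [0.6116, -0.2517, 0.1642]
tool_rot: [[0.0, 1.0, -0.0], [1.0, -0.0, 0.0], [0.0, -0.0, -1.0]]
ft_force: [-0.4, -0.1, -0.8]
finger_gap: 0.242
```

```bash
python3 tip.py e
```

```text
[ 0.61164537 -0.25170901  0.16421768] [-0.37964604 -0.06254632 -0.8339809 ] 13.0833
scene zmin 0.061166776883818094 shaft (array([ 0.61069957, -0.25017033]), np.float64(0.0011445194499359582)) 78 mani xy 0.06924408264631221 0.0002500879077626042
guard z [0.14667127 0.14885417 0.1496913  0.15080708]
side zmin 0.06130338372788334 shaft (array([ 0.60977079, -0.25177575]), np.float64(0.0013772853029017334)) 89 mani xy 0.06852981400125967 -0.0014615873564727648
guard z [0.14632282 0.14840751 0.14929526 0.15056646]
```

View pics/tip_side_e.png

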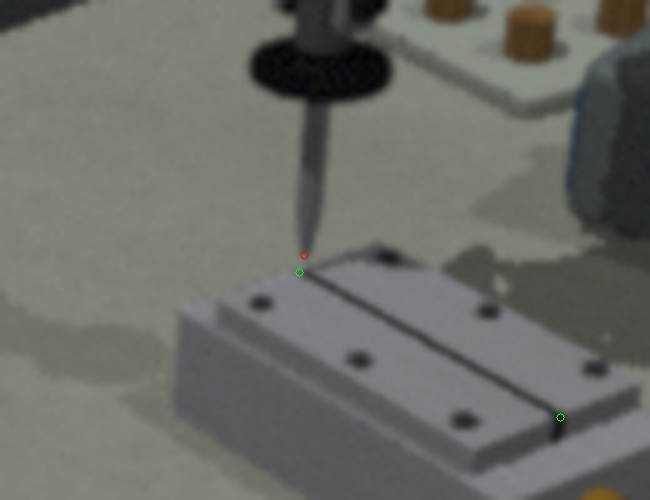

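View pics/tip_scene_e.png

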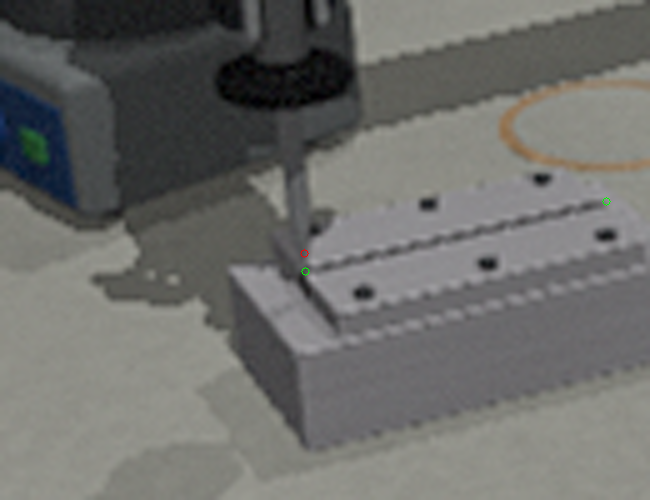

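The sweep is complete. Now I lift and travel back over the holder.

Call:
play_rows([
  [[0, 0, 0], [0, 0, -0.008], 1],
  [[0, 0, 0], [0, 0, -0.016], 1],
  [[0, 0, 0], [0, 0, -0.02], 1],
  [[0, 0, 0], [0, 0, -0.02], 1],
  [[0, 0, 0], [0, 0, -0.02], 1],
  [[0, 0, 0], [0, 0, -0.02], 1],
  [[0, 0, 0], [0, 0, -0.016], 1],
  [[0, 0, 0], [0, 0, 0], 1],
])

```text
t: 13.85
position: [0.6134, -0.2524, 0.2276]
tool_rot: [[-0.0, 1.0, 0.005], [1.0, 0.0, -0.002], [-0.002, 0.005, -1.0]]
ft_force: [0.2, 0.5, -0.8]
finger_gap: 0.241
```

Call:
play_rows([
  [[0, 0, 0], [0.0158, -0.0055, 0], 1],
  [[0, 0, 0], [0.0315, -0.0105, 0], 1],
  [[0, 0, 0], [0.0315, -0.0105, 0], 1],
  [[0, 0, 0], [0.0315, -0.0105, 0], 1],
  [[0, 0, 0], [0.0315, -0.0105, 0], 1],
  [[0, 0, 0], [0.0315, -0.0105, 0], 1],
  [[0, 0, 0], [0.0315, -0.0105, 0], 1],
  [[0, 0, 0], [0.0315, -0.0105, 0], 1],
  [[0, 0, 0], [0.0315, -0.0105, 0], 1],
  [[0, 0, 0], [0.0315, -0.0105, 0], 1],
  [[0, 0, 0], [0.0315, -0.0105, 0], 1],
  [[0, 0, 0], [0.0315, -0.0105, 0], 1],
  [[0, 0, 0], [0.0315, -0.0105, 0], 1],
  [[0, 0, 0], [0.0315, -0.0105, 0], 1],
  [[0, 0, 0], [0.0315, -0.0105, 0], 1],
  [[0, 0, 0], [0.0315, -0.0105, 0], 1],
  [[0, 0, 0], [0.0315, -0.0105, 0], 1],
  [[0, 0, 0], [0.0158, -0.0055, 0], 1],
  [[0, 0, 0], [0, 0, 0], 1],
  [[0, 0, 0], [0, 0, 0], 1],
])

```text
t: 15.52
position: [0.5219, 0.0162, 0.2239]
tool_rot: [[-0.001, 1.0, -0.001], [1.0, 0.001, -0.001], [-0.001, -0.001, -1.0]]
ft_force: [0.9, -0.6, -0.9]
finger_gap: 0.245
```

```bash
python3 tip.py f; python3 - <<'E'
from fit import *
T=telemetry.read_state()['position']
for n in ['scene','side']:
    p=get_image(n); X,ok=cloud(p); z=X[...,2]; r=np.hypot(X[...,0]-.5207,X[...,1]-.0165)
    P=X[ok&(r<.04)&(z>.02)&(z<.08)]; print(n,'tube',circ(P,.024),'shaft lo/hi')
    for a,b in [(-.085,-.06),(-.06,-.035),(.0,.02)]:
        q=X[ok&(np.hypot(X[...,0]-T[0],X[...,1]-T[1])<.014)&(z-T[2]>a)&(z-T[2]<b)]; print(len(q),circ(q,.005 if b<0 else .011))
E
```

```text
[0.52185185 0.01618294 0.22387855] [ 0.94994304 -0.59900751 -0.91272806] 15.5167
scene zmin 0.12769124415770014 shaft (array([0.52097632, 0.01770789]), np.float64(0.0010144916688668035)) 117 mani xy -0.054233412319776665 0.2543412360760408
guard z [0.20611633 0.20823221 0.20882783 0.20940279]
side zmin 0.12742272459166973 shaft (array([0.52066404, 0.01462443]), np.float64(0.001204835534035004)) 121 mani xy -0.05414595928167038 0.25124323750149274
guard z [0.20644007 0.20811547 0.20885416 0.2096521 ]
scene tube (array([0.52037989, 0.01743788]), np.float64(0.0021003433459321945)) shaft lo/hi
73 (array([0.52173874, 0.01606214]), np.float64(0.0009037019951673204))
85 (array([0.52172708, 0.01641434]), np.float64(0.0008715897578310222))
107 (array([0.52173896, 0.01630655]), np.float64(0.0007335805075119827))
side tube (array([0.51993434, 0.01578681]), np.float64(0.0023354561555795897)) shaft lo/hi
84 (array([0.52126766, 0.01428102]), np.float64(0.0010630334129964317))
98 (array([0.52135981, 0.01420338]), np.float64(0.0010344628832151873))
113 (array([0.52257293, 0.01446926]), np.float64(0.001234873821288263))
```

View pics/tip_side_f.png

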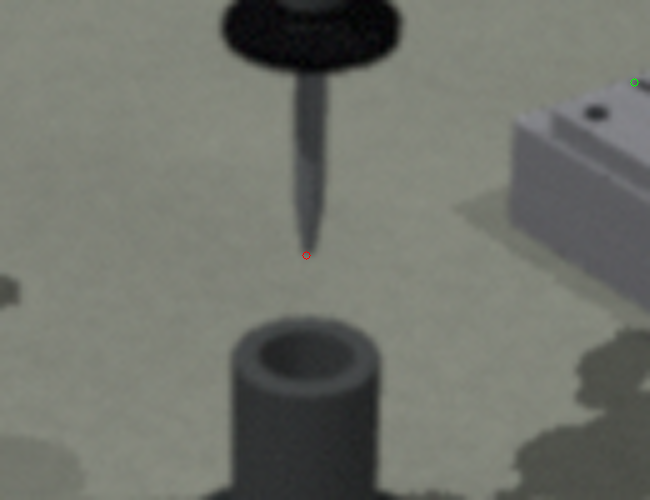

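View pics/tip_scene_f.png

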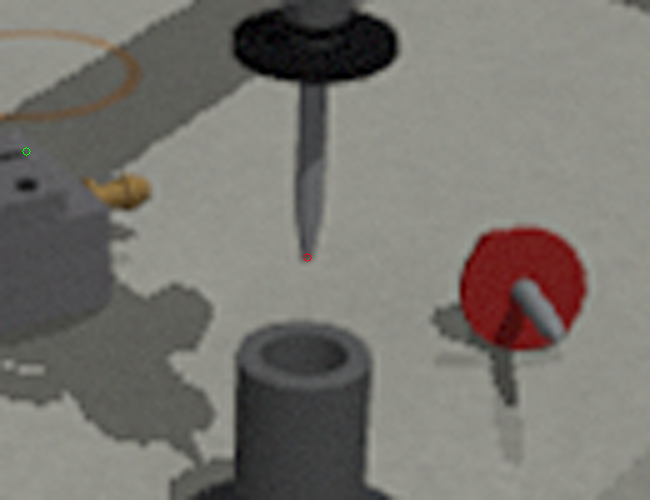

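Both views show the tip straight over the bore, at (306,255) in both crops. I lower it into the tube.

Call:
play_rows([
  [[0, 0, 0], [0.001, -0.002, 0.01], 1],
  [[0, 0, 0], [0, 0, 0.02], 1],
  [[0, 0, 0], [0, 0, 0.02], 1],
  [[0, 0, 0], [0, 0, 0.02], 1],
  [[0, 0, 0], [0, 0, 0.02], 1],
  [[0, 0, 0], [0, 0, 0.02], 1],
  [[0, 0, 0], [0, 0, 0.02], 1],
  [[0, 0, 0], [0, 0, 0.02], 1],
  [[0, 0, 0], [0, 0, 0.02], 1],
  [[0, 0, 0], [0, 0, 0.02], 1],
  [[0, 0, 0], [0, 0, 0.01], 1],
  [[0, 0, 0], [0, 0, 0.005], 1],
  [[0, 0, 0], [0, 0, 0], 1],
  [[0, 0, 0], [0, 0, 0], 1],
])

```text
t: 16.88
position: [0.5216, 0.0166, 0.122]
tool_rot: [[-0.0, 1.0, 0.001], [1.0, 0.0, 0.0], [0.0, 0.001, -1.0]]
ft_force: [0.3, -0.3, -1.5]
finger_gap: 0.245
```

Call:
play_rows([
  [[0, 0, 0], [0, 0, 0.004], 1],
  [[0, 0, 0], [0, 0, 0.004], 1],
  [[0, 0, 0], [0, 0, 0.004], 1],
  [[0, 0, 0], [0, 0, 0.004], 1],
  [[0, 0, 0], [0, 0, 0], 1],
  [[0, 0, 0], [0, 0, 0], 1],
])

```text
t: 17.38
position: [0.5211, 0.0166, 0.1136]
tool_rot: [[-0.0, 1.0, -0.0], [1.0, 0.0, -0.0], [-0.0, -0.0, -1.0]]
ft_force: [0.5, -0.1, -1.6]
finger_gap: 0.237
```

```bash
python3 - <<'E'
from fit import *
s=telemetry.read_state(); T=s['position']; print(T,s['ft_force'])
for n in ['scene','side']:
    p=get_image(n); X,ok=cloud(p); z=X[...,2]; r=np.hypot(X[...,0]-.5207,X[...,1]-.0165)
    Q=X[ok&(r<.03)&(r>.014)&(z<.105)&(z>.09)]; print(n,'guard z',np.percentile(Q[:,2],[20,50,80,98]))
    u,v=proj(p,np.array([.5207,.0165,.09]))[0].astype(int)
    cv2.imwrite(f'pics/seat_{n}.png',cv2.resize(p['img'][v-50:v+50,u-60:u+60],None,fx=5,fy=5,interpolation=cv2.INTER_CUBIC))
E
```

```text
[0.52113201 0.01660369 0.11359796] [ 0.50572052 -0.11656675 -1.61021821]
scene guard z [0.09619529 0.09800457 0.0987745  0.09989028]
side guard z [0.09627986 0.09777915 0.09875897 0.10002645]
```

View pics/seat_side.png

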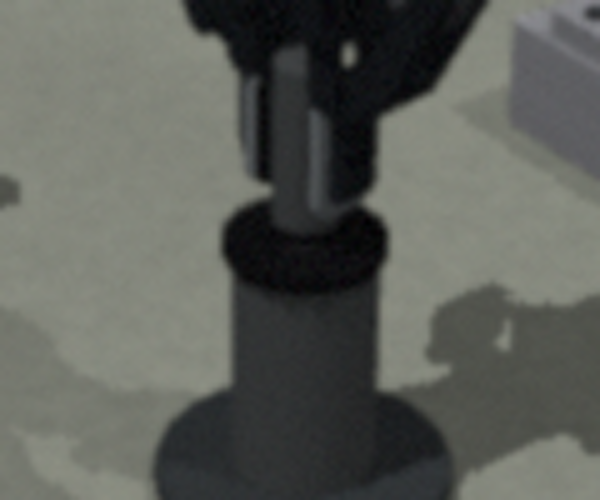

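Call:
play_rows([
  [[0, 0, 0], [0, 0, 0.002], 1],
  [[0, 0, 0], [0, 0, 0.001], 1],
  [[0, 0, 0], [0, 0, 0], 1],
  [[0, 0, 0], [0, 0, 0], 1],
])

```text
t: 17.82
position: [0.5214, 0.0167, 0.1124]
tool_rot: [[-0.0, 1.0, 0.0], [1.0, 0.0, 0.0], [0.0, 0.0, -1.0]]
ft_force: [0.2, 0.0, -0.7]
finger_gap: 0.242
```

Open the fingers and let the probe settle, then lift.

Call:
play_rows([
  [[0, 0, 0], [0, 0, 0], 0.6],
  [[0, 0, 0], [0, 0, 0], 0.5],
  [[0, 0, 0], [0, 0, 0], 0.4],
  [[0, 0, 0], [0, 0, 0], 0.3],
  [[0, 0, 0], [0, 0, 0], 0.2],
  [[0, 0, 0], [0, 0, 0], 0],
  [[0, 0, 0], [0, 0, 0], 0],
  [[0, 0, 0], [0, 0, 0], 0],
  [[0, 0, 0], [0, 0, 0], 0],
  [[0, 0, 0], [0, 0, 0], 0],
  [[0, 0, 0], [0, 0, 0], 0],
  [[0, 0, 0], [0, 0, 0], 0],
])

```text
t: 18.82
position: [0.5213, 0.0166, 0.1123]
tool_rot: [[-0.0, 1.0, -0.0], [1.0, 0.0, 0.0], [0.0, -0.0, -1.0]]
ft_force: [-1.1, -0.2, 0.2]
finger_gap: 0.996
```

Call:
play_rows([
  [[0, 0, 0], [0, 0, -0.01], 0],
  [[0, 0, 0], [0, 0, -0.02], 0],
  [[0, 0, 0], [0, 0, -0.03], 0],
  [[0, 0, 0], [0, 0, -0.03], 0],
  [[0, 0, 0], [0, 0, -0.03], 0],
  [[0, 0, 0], [0, 0, -0.03], 0],
  [[0, 0, 0], [0, 0, -0.03], 0],
  [[0, 0, 0], [0, 0, -0.03], 0],
  [[0, 0, 0], [0, 0, -0.03], 0],
  [[0, 0, 0], [0, 0, 0], 0],
  [[0, 0, 0], [0, 0, 0], 0],
  [[0, 0, 0], [0, 0, 0], 0],
  [[0, 0, 0], [0, 0, 0], 0],
])

```text
t: 19.9
position: [0.5204, 0.0165, 0.2312]
tool_rot: [[-0.0, 1.0, -0.002], [1.0, 0.0, -0.0], [-0.0, -0.002, -1.0]]
ft_force: [0.5, 0.2, 0.1]
finger_gap: 1.0
```

```bash
python3 - <<'E'
from fit import *
s=telemetry.read_state(); T=s['position']; print(s['t'],T,s['ft_force'],s['finger_gap'])
for n in ['scene','side']:
    p=get_image(n); X,ok=cloud(p); z=X[...,2]; r=np.hypot(X[...,0]-.5207,X[...,1]-.0165)
    for nm,lo,hi,R in [('handle low',.102,.125,.011),('handle hi',.13,.154,.011),('tube',.02,.08,.024)]:
        P=X[ok&(r<.04)&(z>lo)&(z<hi)]; print(n,nm,len(P),*circ(P,R))
    Q=X[ok&(r<.03)&(r>.014)&(z<.105)&(z>.085)]; print(n,'guard z',np.percentile(Q[:,2],[20,50,80,98]))
    P=X[ok&(r<.016)&(z>.15)&(z<.175)]; print('top z',np.percentile(P[:,2],[50,90,98]))
    m=ok&(X[...,0]>.68)&(X[...,0]<.8)&(X[...,1]>0)&(X[...,1]<.12)&(z>.004)&(z<.12); print('flask',np.median(X[m],0),X[m][:,2].max())
    cv2.imwrite(f'pics/end_{n}.png',p['img'])
E
```

```text
19.9 [0.52040742 0.01652288 0.23118828] [0.50421689 0.19948    0.08372169] 0.9999142274786398
scene handle low 155 [0.52053353 0.01801918] 0.0009012063298874434
scene handle hi 168 [0.52053    0.01787446] 0.0010872512092643639
scene tube 760 [0.52034074 0.01729982] 0.0010042533179941966
scene guard z [0.09294996 0.0966259  0.09736929 0.09827534]
top z [0.15942267 0.16128175 0.16203337]
flask [0.75813006 0.05897746 0.04537913] 0.11247665373485434
side handle low 180 [0.52015043 0.01617279] 0.0011773148452390173
side handle hi 188 [0.52031929 0.01614713] 0.001103870480866422
side tube 904 [0.52010402 0.01559586] 0.0010875896141726257
side guard z [0.09286324 0.096175   0.09729534 0.09836413]
top z [0.15936858 0.16134383 0.16207144]
flask [0.73629337 0.05343892 0.04389612] 0.11347095893941049
```

View pics/end_scene.png

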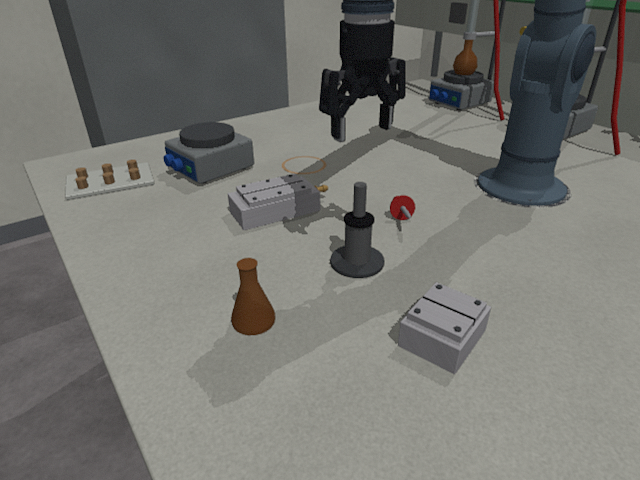

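View pics/end_side.png

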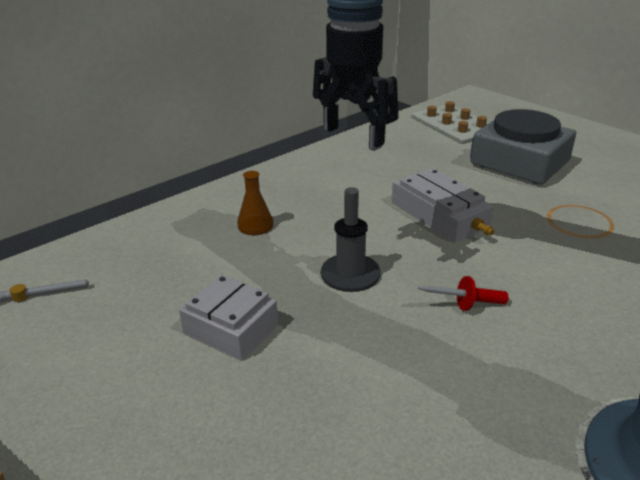

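The probe stands upright in the tube at (358,215) in the scene view, with its guard on the rim and its handle on the bore's axis within 1 mm. The flask is where it was at (253,300), and the gripper is open and clear above. I hand in.

```bash
python3 -c "
from workcell import job
print(job.hand_in())"
```

```text
the job is handed in; nothing more can be done
None
```

I took the grey probe from its holder and swept its tip along the full seam, then hung it back and handed the job in at about 20 s on the clock. The hand-in reports no verdict.

- **Sweep:** the tip ran from x ≈ -68 mm at the hose-fitting end to x ≈ +69 mm at about 3 cm/s. It stayed about 7 mm above the top and within about 1.5 mm of the seam line. Wrist force readings between moves were about 2 N or less, with no sign of contact.
- **Pauses:** the sweep paused briefly after each third. At the first pause I took pictures to check the position.
- **Final checks:** the handle is upright and within 1 mm of the bore's axis. The guard top is at 96–97 mm and the handle top at about 160 mm, which fits fully seated. The gripper is open and clear, and the flask has not moved.
- **One irregularity:** the red look-alike toppled early, between my first pictures and the end of the first approach move. The arm was not near it and never touched it. It now lies on the bench, and I left it alone.
- **Disagreement between cameras:** the two fixed cameras differed by about 2 mm in y on positions, which is within the stated calibration.

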